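# Vent the topping warmer with the probe thermometer in its socket

### The job

The topping warmer is running too hot. Take the probe thermometer out of its stand, push its stem fully home in the thermometer socket on the warmer's top and let go of it; then raise the warmer's lid by its handle to 45 degrees and keep it there to let the heat out while I watch the reading. The lid falls shut if released, so finish while still holding it steadily open by the handle, and leave the timer, spice jars and brown squeeze bottle where they stand.

Things in the scene. Friction and masses are not known exactly. Their poses are not given: they have to be found in the camera images.
- warmer: Counter-top topping warmer: steel box 190 mm deep (x) by 240 mm wide (y), top at 115 mm, firmly fixed to the worktop. Origin: centre of its underside; its x axis points from its front (dial and lamp, robot side) to its back, y to its left, z up. The lid covers the top from y = -116 to +66 mm; the side housing at y = +70 to +120 mm has a bare top with the thermometer socket. Position and turn (within 0.22 rad) change from start to start.
- socket_mouth (a point): Centre of the mouth of the thermometer socket, a round upright hole of 8 mm diameter, 82 mm deep, through a 20 mm brass ring that stands 3 mm above the side housing's top. At (-10, 95, 118) mm in the warmer's frame; axes as the warmer's. The ring has no funnel.
- probe: Pen-style probe thermometer, loose, 70 g, 158 mm long, standing upright. Origin: the point of its stem; z axis up along the stem. Stem 5 mm in diameter, tapered to a 2 mm point over the lowest 9 mm; from 78 to 85 mm above the point a round grey shoulder, 17 mm in diameter; from 84 to 158 mm the white grip, 18 mm thick (x, display on the -x face) by 26 mm wide (y): hold it there. Starts in the stand, stem in the tube, shoulder on the tube's end.
- probe_shoulder (a point): Centre of the underside of the thermometer's round shoulder, 78 mm above the point. Fully home, the shoulder lies on the socket's ring.
- probe_tip (a point): The point of the thermometer's stem (the origin of the thermometer).
- stand: Thermometer stand, firmly fixed to the worktop: black round foot 74 mm across with an upright steel tube (20 mm outside, 8 mm bore) whose open end is 96 mm above the worktop. Origin: centre of the underside, z up. Its position changes; lift the thermometer straight up at least 80 mm to clear it.
- lid (a joint): Opening angle of the warmer's steel lid in rad: 0 shut, growing as its front edge rises, 0.785 = 45 degrees, stop at 1.2. Hinge line along the warmer's y axis at the rear. Lid and handle weigh about 0.45 kg; no spring, nearly free hinge: it falls shut from every angle when let go.
- lid_hinge (a point): Middle of the lid's hinge line, at (84, -25, 116) mm in the warmer's frame. Axes turn with the lid; when it is shut they are the warmer's. The lid swings about the y axis of this point.
- handle_mid (a point): Middle of the lid's handle bar, on the bar's axis: at (-146, 0, 46) mm from the hinge in the lid's own axes, so 162 mm above the worktop with the lid shut and about 250 mm above it at 45 degrees. The handle, fixed to the lid near its front edge, is a black round bar of 12 mm diameter, 92 mm long between the axes of its two end posts, parallel to the hinge (y axis), its axis 35 mm above the lid's top. It can be pinched from above and turns between the finger pads.
- kitchen_timer: Small digital timer on a foot, 48 x 82 x 63 mm, a bystander. Origin: centre of its underside.
- cinnamon_jar: Spice jar with a white cap, 47 mm across, 98 mm high, a bystander. Origin: centre of its underside.
- cocoa_jar: Spice jar with a dark cap, 44 mm across, 105 mm high, a bystander. Origin: centre of its underside.
- sauce_choc: Brown squeeze bottle, 40 mm across, 139 mm high, a bystander. Origin: centre of its underside.
Mind the look-alikes: they are no part of the job. Leave any pink or red look-alike of the probe alone.

How it is judged:
On the way:
1. the thermometer is fully home in the warmer's socket and let go, the lid still shut (z of probe_shoulder in the frame of socket_mouth below 0.004 m and horizontal distance between probe_tip and socket_mouth below 0.006 m and horizontal distance between probe_shoulder and socket_mouth below 0.004 m and angle between probe's own z axis and vertical below 0.1 rad and contact force between the fingers and probe below 0.1 N and value of joint lid below 0.05 rad), for 0.2 s.
At the end, for the whole second after the job is handed in: Thermometer in the socket, untouched, shoulder within 4 mm of the ring's face and of the socket's axis, upright within 0.10 rad; lid at rest at 0.68 to 0.89 rad (39 to 51 degrees), carried by the fingers at the handle bar (over 0.5 N) (z of probe_shoulder in the frame of socket_mouth below 0.004 m and horizontal distance between probe_tip and socket_mouth below 0.006 m and horizontal distance between probe_shoulder and socket_mouth below 0.004 m and angle between probe's own z axis and vertical below 0.1 rad and contact force between the fingers and probe below 0.1 N and value of joint lid between 0.68 and 0.89 rad and velocity of joint lid between -0.05 and 0.05 rad/s and contact force between the fingers and lid_c0 above 0.5 N); the arm keeps its last pose, push and grip.
It fails at once if the digital timer is knocked or moved by more than 30 mm (distance of kitchen_timer from where it was at the start of the episode above 0.03 m).
It fails at once if the white-capped spice jar is knocked or moved by more than 30 mm (distance of cinnamon_jar from where it was at the start of the episode above 0.03 m).
It fails at once if the dark-capped spice jar is knocked or moved by more than 30 mm (distance of cocoa_jar from where it was at the start of the episode above 0.03 m).
It fails at once if the brown squeeze bottle is knocked or moved by more than 30 mm (distance of sauce_choc from where it was at the start of the episode above 0.03 m).
It also fails if it takes over 58 s, if anything falls off the work surface, if the arm or the gripper's body presses on something with over 40 N, if the wrist force passes 120 N, or if a joint passes its speed limit or range.

### The arm

A 6-joint arm with a two-finger parallel gripper is mounted at the origin on a cart in front of the work surface, level with it; the furniture and walls round the work are solid. World frame = base frame: x ahead of the robot, y to its left, z up, the work surface at z = 0. Lengths are in m, angles in rad, forces in N, time in s.
With the tool pointing down it reaches from about 0.4 to 0.925 m from the base axis. Payload 12.5 kg.
Tool frame: the origin (TCP) lies midway between the tips of the shut fingers; the grasp point (between the pads) lies 19 mm behind it; z points along the fingers, y is the line along which they close (so a half turn about z gives the same grasp; the last joint's range is limited). The gripper opens to 95 mm and grips with 3 to 60 N. Pads are 20 mm wide; open, the fingers measure 119 mm over their backs; the gripper's body (75 mm by 180 mm) begins 59 mm behind the grasp point.
Start: joints at [1.053, 0.491, 1.559, -0, 1.092, -0.106], TCP at [0.25, 0.573, 0.215] pointing down, gripper open.
Joint ranges: [-3.1, 3.1], [-0.84, 2.19], [0.05, 2.79], [-1.13, 4.28], [0.06, 2.93], [-2.69, 2.69]. Speed limits (rad/s): [2.22, 2.22, 2.79, 3.14, 3.14, 3.14].

### API

Orientations are given as a unit quaternion [w, x, y, z].
In Python, from station import env, optics gives the robot as it stands. The module is installed in compiled form; this text tells all that it offers.
- The arm moves only by the tool jog_arm, never from a script. Its argument "steps" is a list of rows, each a list of 7 numbers: the shift along the tool's x, y, z in m, then the turn, a rotation vector about the tool's x, y, z in rad, then the opening in per cent of the stroke, from 0 (shut) to 100 (fully open). In form: [[dx, dy, dz, wx, wy, wz, claw], ...]. A call has 1 to 12 rows; each row is the pose to reach, as a shift and turn from the pose commanded when the call began, along the tool's axes at that moment; what a row does not reach only later rows make up. A row lasts 1/10 s, in which the tool goes at most 50 mm and 8.59 degrees, less where a joint would pass 70% of its speed; a pose out of reach is approached as far as the arm can. A call with a gripper value outside its range is refused whole. The fingers move at their own pace and stop on an object; the grip force is fixed at half the most. Time passes only in rows, so rows that repeat a pose let the fingers close. It gives the time, the measured TCP pose, the force, the opening and the grip force at its end, in the units of the state.
- env.sense(): the state, without advancing time (a new reading comes with each control period).
- optics.snapshot(name): name is "scene" or "top" or "wrist"; returns the picture (384x512x3 uint8, blue, green, red); there is no depth.
- optics.camera_model(name): a dict with "fovy" (degrees; the focal length in pixels is half the picture's height over the tangent of half this angle, whatever the lens; pixels are square), "cx", "cy" (the principal point, pixels), "R" (3x3) and "t" (3): a world point X has camera coordinates R X + t; the wrist camera has in their place "tool_from_camera" (4x4, takes a point from camera to tool coordinates, whose origin is the TCP and whose axes are the flange's). Camera axes: x right, y down, z forward; pixel columns grow to the right and rows downward; lengths in m; the calibration is good to about 2 mm. A picture is of the moment at which its call begins: read the wrist's pose just before it. camera_model takes no time and is no camera call.
- env.job_done(): hands the job in; it is judged then, once.
The state is a dict: "time": time; "q": joint angles; "dq": joint speeds; "effort": joint torques, N m; "tool_pos": TCP position; "ee_rot": TCP orientation; "wrist_force": force on the tool from outside, world axes, zero at the start; "ft_torque": the same for the moment, N m; "opening": finger opening in m; "grasp_force": force on a finger pad.
Only numpy, scipy, OpenCV 4.12 (cv2) and the standard library are available. Lean on these libraries where they do the work, as an engineer would, in place of code of your own. Each camera call takes 0.05 s, during which the arm holds its last target. There are 200 camera calls.

## Working session

There is one attempt and no reset: what is moved stays moved. The work goes in short steps, Python scripts to look and compute and a tool call to move; the robot and the scene stay as the last step left them, time stands still between calls to the robot, and variables do not carry over. Pictures are saved under pics/ and viewed, at most 12 in all, crops included, and the job is handed in when it is done.

Besides the shell and the picture viewer there is one more tool, called after "Emit:" by a JSON object that holds its "api" and its "payload", one argument or row to a line. jog_arm: Moves the arm, as the interface text tells. Its arguments: {"type":"object","properties":{"steps":{"type":"array"}},"required":["steps"]}

```bash
mkdir -p pics; python3 - <<'E'
from station import env, optics
import cv2, numpy as np
s=env.sense();print(s)
for n in("scene","top","wrist"):
    print(n,optics.camera_model(n))
a=optics.snapshot("scene");b=optics.snapshot("top")
cv2.imwrite("pics/scene.png",a);cv2.imwrite("pics/top.png",b)
E
```

```text
{'time': 0.0, 'q': array([ 1.05340038e+00,  4.91542556e-01,  1.55947251e+00,  3.08076105e-05,
        1.09168166e+00, -1.05627802e-01]), 'dq': array([ 0.00046648, -0.0003964 , -0.00182604,  0.00076188, -0.00064672,
        0.00033986]), 'effort': array([-4.45543856e-04, -6.12649298e+01, -2.58175564e+01,  6.92803343e-02,
        4.83349327e-02, -8.37391963e-05]), 'tool_pos': array([0.25000781, 0.5725457 , 0.21406437]), 'ee_rot': array([-1.82205597e-04,  2.04439567e-01,  9.78879032e-01, -5.21278302e-04]), 'wrist_force': array([0.68513356, 0.16643325, 0.8194921 ]), 'ft_torque': array([ 0.02259905, -0.00824108, -0.00662419]), 'grasp_force': 0.0, 'opening': 0.09514201968622345}
scene {'fovy': 54.13543298438301, 'cx': 252.65803591425274, 'cy': 192.6849306759238, 'R': array([[ 0.81293047, -0.58196211,  0.021544  ],
       [-0.3397965 , -0.50404891, -0.79402332],
       [ 0.47295072,  0.63816518, -0.60750541]]), 't': array([-0.4085966 ,  0.30546002,  0.95635954])}
top {'fovy': 56.66727624470627, 'cx': 253.0985520429834, 'cy': 200.215154800328, 'R': array([[ 0.01699863, -0.99983739, -0.00601929],
       [-0.97100995, -0.01507231, -0.2385634 ],
       [ 0.23843389,  0.00990004, -0.97110827]]), 't': array([0.01790067, 0.54691858, 1.08758389])}
wrist {'fovy': 60.7680081636499, 'cx': 256.24767723130617, 'cy': 198.98455933267337, 'tool_from_camera': array([[ 6.41701871e-05, -9.72347064e-01, -2.33540537e-01,
         6.58524001e-02],
       [ 9.99999738e-01,  2.30769292e-04, -6.86037957e-04,
        -2.97375255e-04],
       [ 7.20960977e-04, -2.33540432e-01,  9.72346824e-01,
        -1.70595736e-01],
       [ 0.00000000e+00,  0.00000000e+00,  0.00000000e+00,
         1.00000000e+00]])}
```

View pics/scene.png

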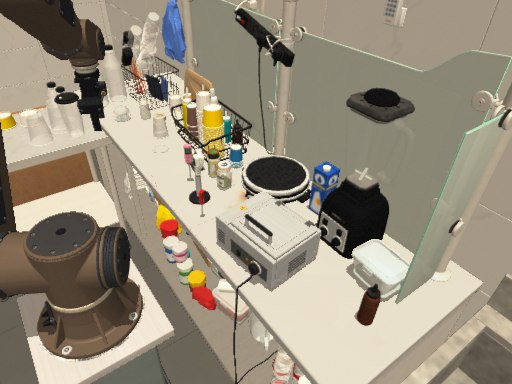

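View pics/top.png

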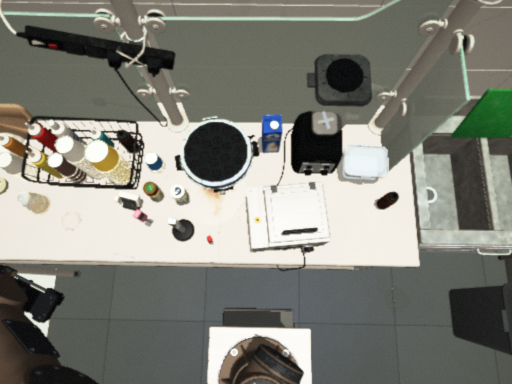

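The scene view shows the warmer at (268,238) with its black handle at (258,227). The white probe is in its black-footed stand at (199,190), with pink and red things nearby. In the top view the stand is at (181,230), the handle at (300,231) and the socket at (257,219). I'll enlarge both.

```bash
python3 - <<'E'
import cv2, numpy as np
a=cv2.imread("pics/scene.png");b=cv2.imread("pics/top.png")
cv2.imwrite("pics/c1.png",cv2.resize(a[130:290,165:335],None,fx=4.5*.8,fy=4.5*.8,interpolation=cv2.INTER_CUBIC))
cv2.imwrite("pics/c2.png",cv2.resize(b[170:280,110:340],None,fx=3.4,fy=3.4,interpolation=cv2.INTER_CUBIC))
E
```

```text
(no output)
```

View pics/c1.png

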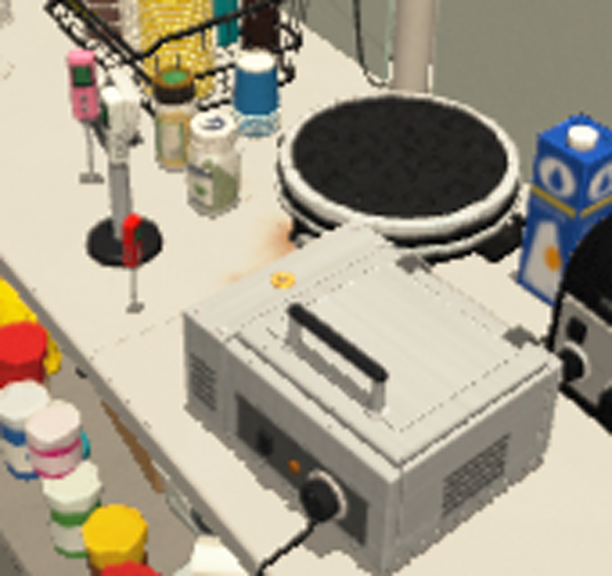

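View pics/c2.png

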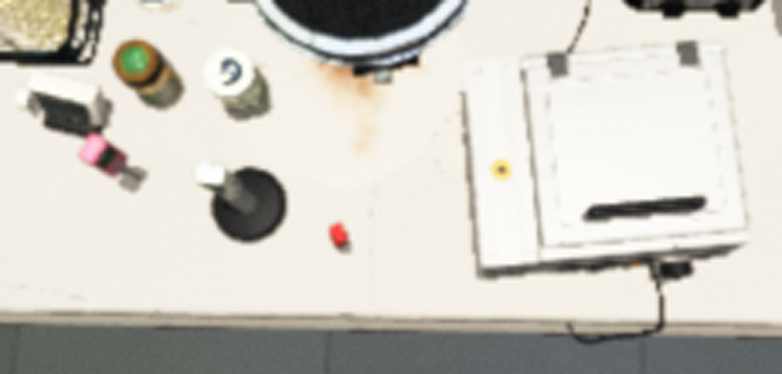

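The crops show the red look-alike standing right of the stand. The white probe's head is at about (172,222) in the top view and the foot at about (183,230). The brass socket is at (258,220) in the top view and (244,208) in the scene view. Next I'll measure these with masks and rays.

```bash
cat > h.py <<'E'
import cv2, numpy as np
from station import env, optics
from scipy.spatial.transform import Rotation as Ro
def cam(n,s=None):
    m=optics.camera_model(n); f=192/np.tan(np.radians(m["fovy"]/2))
    if n=="wrist":
        q=s["ee_rot"]; T=np.eye(4);T[:3,:3]=Ro.from_quat([q[1],q[2],q[3],q[0]]).as_matrix();T[:3,3]=s["tool_pos"]
        W=T@m["tool_from_camera"]; R=W[:3,:3].T; t=-R@W[:3,3]
    else: R,t=m["R"],m["t"]
    return f,m["cx"],m["cy"],R,t
def plane(c,uv,z):
    f,cx,cy,R,t=c; d=R.T@np.array([(uv[0]-cx)/f,(uv[1]-cy)/f,1]); o=-R.T@t
    return o+d*(z-o[2])/d[2]
def proj(c,X):
    f,cx,cy,R,t=c; p=R@np.array(X)+t; return np.array([cx+f*p[0]/p[2],cy+f*p[1]/p[2]])
def tri(cs,uvs):
    A=[];b=[]
    for c,uv in zip(cs,uvs):
        d=plane(c,uv,0)-(o:=-c[3].T@c[4]); d/=np.linalg.norm(d); P=np.eye(3)-np.outer(d,d); A.append(P);b.append(P@o)
    return np.linalg.lstsq(np.vstack(A),np.hstack(b),rcond=None)[0]
def blob(mask,box):  # box x0,y0,x1,y1 -> largest blob: centroid, minAreaRect, area
    x0,y0,x1,y1=box; m=np.zeros_like(mask); m[y0:y1,x0:x1]=mask[y0:y1,x0:x1]
    n,l,st,ce=cv2.connectedComponentsWithStats(m); i=1+np.argmax(st[1:,4])
    return ce[i],cv2.minAreaRect(np.argwhere(l==i)[:,::-1].astype(np.float32)),st[i,4]
E
python3 - <<'E'
from h import *
a=cv2.imread("pics/scene.png");b=cv2.imread("pics/top.png")
T,S=cam("top"),cam("scene")
hs=lambda i:cv2.cvtColor(i,cv2.COLOR_BGR2HSV)
yel=lambda i:cv2.inRange(hs(i),(10,90,90),(35,255,255)); blk=lambda i:cv2.inRange(i,(0,0,0),(75,75,75))
st=blob(yel(b),(250,212,266,228));ss=blob(yel(a),(236,202,250,214))
print("socket",st,ss,plane(T,st[0],.118),plane(S,ss[0],.118),tri([T,S],[st[0],ss[0]]))
ht=blob(blk(b),(278,226,320,238));hS=blob(blk(a),(240,212,275,240))
print("handle",ht,hS,plane(T,ht[0],.164),plane(S,hS[0],.164))
for r,c in((ht,T),(hS,S)):
    bx=cv2.boxPoints(r[1]); e=sorted([(np.linalg.norm(bx[i]-bx[(i+1)%4]),i) for i in range(4)])[:2]
    P=[plane(c,(bx[i]+bx[(i+1)%4])/2,.164) for _,i in e]; d=P[0]-P[1]; print(P,np.linalg.norm(d),np.degrees(np.arctan2(d[0],d[1])))
f=blob(cv2.inRange(b,(0,0,0),(70,70,70)),(168,215,200,245));print("foot",f,plane(T,f[1][0],.012))
w=blob(cv2.inRange(b,(225,225,225),(255,255,255)),(167,217,177,226)); print("white",w,plane(T,(171.8,221.8),.176))
print("scene probe top",plane(S,(165+120/3.6,130+85/3.6),.176))
for c in(T,S):
    g=plane(T,f[1][0],.012); print([proj(c,[g[0],g[1],z]) for z in(.012,.096,.104,.176)])
E
```

```text
socket (array([256.95, 219.25]), ((257.0, 219.0), (4.0, 4.0), 90.0), np.int32(20)) (array([243.11538462, 207.34615385]), ((243.0, 207.0), (4.0, 6.0), 90.0), np.int32(26)) [0.47424849 0.01350558 0.118     ] [0.47442423 0.01376457 0.118     ] [0.47421472 0.0134971  0.11827553]
handle (array([299.58510638, 230.70212766]), ((299.4794921875, 230.7746124267578), (2.897143840789795, 33.226619720458984), 84.80557250976562), np.int32(94)) (array([258.38392857, 224.98214286]), ((258.3903503417969, 224.99256896972656), (32.192726135253906, 3.4143800735473633), 37.5685920715332), np.int32(112)) [ 0.43378899 -0.11028356  0.164     ] [ 0.43498464 -0.11432147  0.164     ]
[array([ 0.4387363, -0.1579155,  0.164    ]), array([ 0.4284161 , -0.06210511,  0.164     ])] 0.09636461000925825 173.85210314975103
[array([ 0.42965515, -0.06308943,  0.164     ]), array([ 0.43998795, -0.16268764,  0.164     ])] 0.10013275998020656 -5.922955948957487
foot (array([183.54618474, 230.4939759 ]), ((183.00001525878906, 230.00003051757812), (18.384775161743164, 19.798988342285156), 45.0), np.int32(249)) [0.45404399 0.25921452 0.012     ]
white (array([171.        , 219.81355932]), ((171.5, 220.0), (6.0, 9.0), 90.0), np.int32(59)) [0.45187412 0.25903782 0.176     ]
scene probe top [0.46932946 0.26882077 0.176     ]
[array([183.00001526, 230.00003052]), array([177.66316552, 225.74191919]), array([177.11351506, 225.30336968]), array([171.7926303 , 221.05799633])]
[array([198.92832111, 195.79205606]), array([197.31518863, 176.31047034]), array([197.15481364, 174.37364301]), array([195.65438881, 156.25321257])]
```

Emit:
{"api": "jog_arm", "payload": {
  "steps": [
    [0,0,-0.05,0,0,0,100],
    [0,0,-0.086,0,0,0,100],
    [-0.311,-0.206,-0.086,0,0,0,100],
    [-0.311,-0.206,-0.086,0,0,0,100],
    [-0.311,-0.206,-0.086,0,0,0,100],
    [-0.311,-0.206,-0.086,0,0,0,100],
    [-0.311,-0.206,-0.086,0,0,0,100],
    [-0.311,-0.206,-0.086,0,0,0,100],
    [-0.311,-0.206,-0.086,0,0,0,100],
    [-0.311,-0.206,-0.086,0,0,0,100],
    [-0.311,-0.206,-0.086,0,0,0,100],
    [-0.311,-0.206,-0.086,0,0,0,100]
  ]
}}

```text
time: 1.3
tool_pos: [0.4526, 0.2595, 0.3004]
ee_rot: [-0.0, 0.205, 0.979, -0.0]
wrist_force: [-0.1, 0.4, -0.6]
opening: 0.0952
grasp_force: 0.0
```

```bash
python3 - <<'E'
from h import *
s=env.sense();w=optics.snapshot("wrist");cv2.imwrite("pics/w1.png",w);np.save("w1.npy",np.r_[s["tool_pos"],s["ee_rot"]])
print(s["time"],s["tool_pos"],s["ee_rot"],s["dq"])
c=cam("wrist",s)
for z in(.012,.096,.176): print(z,proj(c,[.453,.259,z]))
E
```

```text
1.3 [0.45259013 0.25947245 0.30041528] [-2.91760049e-04  2.05052954e-01  9.78750837e-01 -4.01074936e-06] [ 0.03193393 -0.00104601 -0.00090589 -0.00024411  0.00051227  0.00332721]
0.012 [256.52562175 168.88252474]
0.096 [256.52395489 179.27184712]
0.176 [256.5215301  194.38521359]
```

View pics/w1.png

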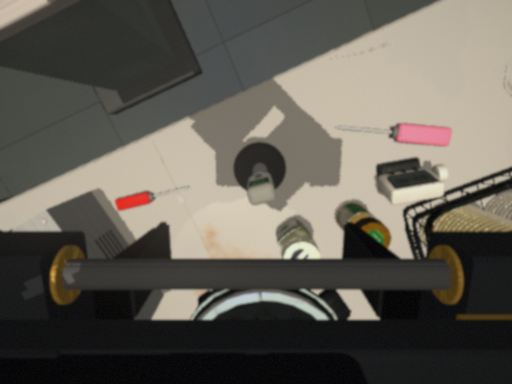

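The wrist view shows the probe's grey-white head at about (261,190) over the foot at (260,167). The pink probe is at right (420,134), the red one at left (135,200). Zooming in on the head for its orientation.

```bash
python3 - <<'E'
from h import *
w=cv2.imread("pics/w1.png")
cv2.imwrite("pics/w1c.png",cv2.resize(w[130:220,215:305],None,fx=6,fy=6,interpolation=cv2.INTER_CUBIC))
v=np.load("w1.npy");c=cam("wrist",dict(tool_pos=v[:3],ee_rot=v[3:]))
f=blob(cv2.inRange(w,(0,0,0),(40,40,40)),(225,135,295,205));print(f,plane(c,f[1][0],.012))
E
```

```text
(array([271.61417323, 161.43897638]), ((267.792236328125, 159.49549865722656), (47.33791732788086, 23.7559757232666), 44.11859893798828), np.int32(508)) [0.44721253 0.278766   0.012     ]
```

View pics/w1c.png

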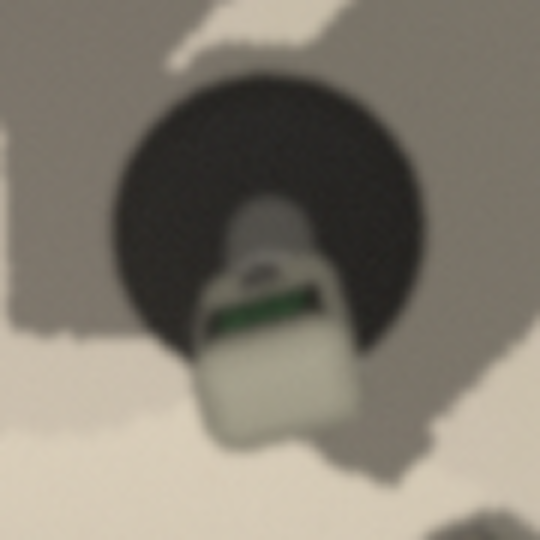

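```bash
python3 - <<'E'
from h import *
v=np.load("w1.npy");c=cam("wrist",dict(tool_pos=v[:3],ee_rot=v[3:]))
print(plane(c,(259.8,168),.012),plane(c,(261.7,194.2),.176),plane(c,(297,250),.098),plane(c,(300,257),.098),plane(c,(145,197),.1))
T=cam("top");S=cam("scene")
for z in(.176,):print(tri([T,S],[(171.8,221.3),(165+120/3.6,130+96/3.6)]))
R=Ro.from_quat([.20505,.97875,0,0]).as_matrix()
p=np.array([.454,.2615,.176]);print(R.T@(p-v[:3]))
E
```

```text
[0.4537053  0.26372963 0.012     ] [0.45475743 0.2634498  0.176     ] [0.55234093 0.26925876 0.098     ] [0.56229596 0.26919229 0.098     ] [0.41943773 0.13200454 0.1       ]
[0.45804003 0.25810643 0.17287346]
[-0.00047748  0.00242295  0.12441528]
```

Emit:
{"api": "jog_arm", "payload": {
  "steps": [
    [0,0.003,0.02,0,0,-0.218,60],
    [0,0.003,0.05,0,0,-0.218,60],
    [0,0.003,0.08,0,0,-0.218,60],
    [0,0.003,0.11,0,0,-0.218,60],
    [0,0.003,0.14,0,0,-0.218,60],
    [0,0.003,0.174,0,0,-0.218,60],
    [0,0.003,0.174,0,0,-0.218,60],
    [0,0.003,0.174,0,0,-0.218,60]
  ]
}}

```text
time: 2.15
tool_pos: [0.4535, 0.2632, 0.1271]
ee_rot: [-0.0, 0.096, 0.995, -0.0]
wrist_force: [0.3, 0.3, -0.1]
opening: 0.057
grasp_force: 0.0
```

```bash
python3 - <<'E'
from h import *
s=env.sense();w=optics.snapshot("wrist");cv2.imwrite("pics/w2.png",w)
print(s["tool_pos"],s["ee_rot"],s["wrist_force"])
cv2.imwrite("pics/w2c.png",cv2.resize(w[120:300,150:370],None,fx=3,fy=3,interpolation=cv2.INTER_CUBIC))
c=cam("wrist",s);print(proj(c,[s["tool_pos"][0],s["tool_pos"][1],.176]))
E
```

```text
[0.45353854 0.26321192 0.12709509] [-3.35671324e-04  9.60528636e-02  9.95376172e-01 -1.03353678e-04] [ 0.33687083  0.3203515  -0.09994896]
[256.74231396 286.29094362]
```

View pics/w2c.png

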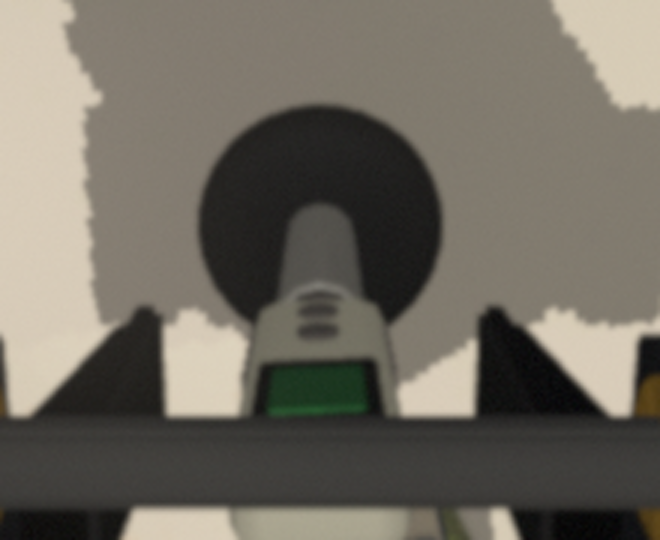

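The view shows the grip centred between the fingers (crop x 243 to 398, fingers at 163 and 478) and square to them. I'll close.

Emit:
{"api": "jog_arm", "payload": {
  "steps": [
    [0,0,0,0,0,0,0],
    [0,0,0,0,0,0,0],
    [0,0,0,0,0,0,0],
    [0,0,0,0,0,0,0],
    [0,0,0,0,0,0,0],
    [0,0,0,0,0,0,0]
  ]
}}

```text
time: 2.8
tool_pos: [0.454, 0.2623, 0.1269]
ee_rot: [0.0, 0.097, 0.995, 0.0]
wrist_force: [-1.5, 0.2, 4.1]
opening: 0.0261
grasp_force: 30.0
```

Emit:
{"api": "jog_arm", "payload": {
  "steps": [
    [0,0,-0.015,0,0,0,0],
    [0,0,-0.035,0,0,0,0],
    [0,0,-0.06,0,0,0,0],
    [0,0,-0.085,0,0,0,0],
    [0,0,-0.11,0,0,0,0],
    [0,0,-0.135,0,0,0,0],
    [0,0,-0.15,0,0,0,0],
    [0,0,-0.15,0,0,0,0]
  ]
}}

```text
time: 3.6
tool_pos: [0.4544, 0.2625, 0.2783]
ee_rot: [0.001, 0.097, 0.995, 0.001]
wrist_force: [0.3, 0.4, -0.1]
opening: 0.0261
grasp_force: 30.0
```

Emit:
{"api": "jog_arm", "payload": {
  "steps": [
    [-0.008,-0.03,0,0,0,0,0],
    [-0.017,-0.06,0,0,0,0,0],
    [-0.025,-0.09,0,0,0,0,0],
    [-0.034,-0.12,0,0,0,0,0],
    [-0.042,-0.15,0,0,0,0,0],
    [-0.051,-0.18,0,0,0,0,0],
    [-0.059,-0.21,0,0,0,0,0],
    [-0.068,-0.24,0,0,0,0,0],
    [-0.068,-0.24,0.02,0,0,0,0],
    [-0.068,-0.24,0.034,0,0,0,0],
    [-0.068,-0.24,0.034,0,0,0,0],
    [-0.068,-0.24,0.034,0,0,0,0]
  ]
}}

```text
time: 4.8
tool_pos: [0.4743, 0.0137, 0.2422]
ee_rot: [-0.001, 0.097, 0.995, 0.0]
wrist_force: [-0.3, 0.3, -1.4]
opening: 0.026
grasp_force: 30.0
```

```bash
python3 - <<'E'
from h import *
s=env.sense();w=optics.snapshot("wrist");cv2.imwrite("pics/w3.png",w)
np.save("w3.npy",np.r_[s["tool_pos"],s["ee_rot"]])
print(s["tool_pos"],s["ee_rot"],s["wrist_force"],s["time"])
cv2.imwrite("pics/w3c.png",cv2.resize(w[120:270,190:330],None,fx=4,fy=4,interpolation=cv2.INTER_CUBIC))
c=cam("wrist",s);t=s["tool_pos"];print("tip exp",proj(c,[t[0],t[1],t[2]-.109]),"shoulder exp",proj(c,[t[0],t[1],t[2]-.031]),"socket exp",proj(c,[.4742,.0135,.118]))
E
```

```text
[0.47427885 0.01371983 0.24223155] [-5.98458706e-04  9.67241521e-02  9.95311045e-01  5.92213907e-05] [-0.30159189  0.28079973 -1.40038738] 4.8
tip exp [256.62438959 197.7913449 ] shoulder exp [256.67229168 225.41832069] socket exp [256.36756339 193.97871856]
```

View pics/w3c.png

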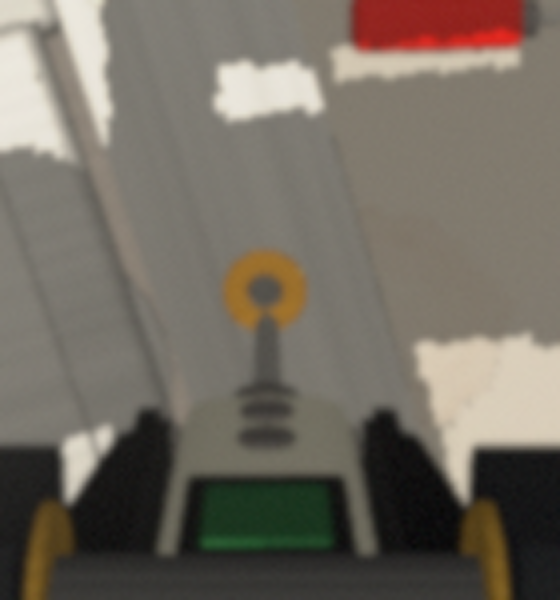

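The view shows the brass ring centred near crop (265,290) and the stem tip just below it at about (266,312), so they line up sideways. I'll get the remaining fore-aft offset from masks.

```bash
python3 - <<'E'
from h import *
w=cv2.imread("pics/w3.png");v=np.load("w3.npy");c=cam("wrist",dict(tool_pos=v[:3],ee_rot=v[3:]))
h=cv2.cvtColor(w,cv2.COLOR_BGR2HSV)
m=cv2.inRange(h,(10,110,80),(30,255,255)); m[:180]=0;m[206:]=0;m[:,:240]=0;m[:,272:]=0
p=np.argwhere(m)[:,::-1];print(p.min(0),p.max(0))
for r in range(180,208):print(r,h[r,252:262,1],w[r,256].max())
R=Ro.from_quat(np.r_[v[4:],v[3]]).as_matrix()
for r in (192,192.5,193):print((R.T@(plane(c,(256.3,r),.118)-v[:3]))[:2])
for r in (197,198,199):
  X=plane(c,(256.5,r),v[2]-.109);print(r,(R.T@(X-v[:3]))[:2])
E
```

```text
[246 183] [266 201]
180 [27 27 25 31 26 27 28 26 24 24] 126
181 [38 44 46 48 46 44 42 40 32 27] 127
182 [70 86 95 95 96 91 87 75 55 38] 136
183 [119 140 147 150 150 148 140 125 103  76] 148
184 [157 172 177 178 174 176 171 164 148 127] 155
185 [174 178 183 180 181 183 180 178 173 166] 156
186 [179 184 182 179 180 180 182 184 179 180] 153
187 [180 176 173 172 170 172 178 180 182 180] 147
188 [175 162 147 143 137 147 159 172 180 184] 128
189 [166 136 103  87  86  99 128 151 173 178] 104
190 [143 100  60  42  43  50  79 122 159 177] 88
191 [122  65  33  27  27  30  46  87 143 172] 85
192 [101  46  27  27  24  28  36  73 131 166] 84
193 [105  54  27  24  28  27  36  74 130 167] 83
194 [124  70  38  30  28  33  50  90 139 169] 83
195 [143  97  62  47  42  58  83 119 158 177] 91
196 [162 135 105  89  86 104 126 150 173 182] 107
197 [176 162 145 126 116 128 157 174 182 185] 119
198 [182 174 157 130 112 123 152 173 184 184] 114
199 [180 172 145 102  73  89 127 159 173 174] 101
200 [172 157 117  69  40  49  91 133 160 149] 90
201 [140 130  91  43  30  32  62 106 124 108] 85
202 [90 91 62 33 24 27 44 66 78 63] 84
203 [48 52 38 24 27 27 29 35 39 35] 85
204 [28 31 25 25 25 21 26 28 26 25] 82
205 [26 22 22 24 27 24 26 23 22 21] 84
206 [27 22 25 24 24 21 26 21 25 23] 84
207 [25 23 26 24 21 25 24 24 25 23] 84
[ 0.00175281 -0.00029368]
[ 0.0012815  -0.00029363]
[ 0.00080984 -0.00029358]
197 [ 0.0005816  -0.00010953]
198 [-0.00031919 -0.00010931]
199 [-0.00122129 -0.00010909]
```

Emit:
{"api": "jog_arm", "payload": {
  "steps": [
    [0.0015,-0.0003,0,0,0,0,0],
    [0.0015,-0.0003,0.005,0,0,0,0],
    [0.0015,-0.0003,0.01,0,0,0,0],
    [0.0015,-0.0003,0.014,0,0,0,0],
    [0.0015,-0.0003,0.018,0,0,0,0],
    [0.0015,-0.0003,0.022,0,0,0,0],
    [0.0015,-0.0003,0.025,0,0,0,0],
    [0.0015,-0.0003,0.025,0,0,0,0]
  ]
}}

```text
time: 5.65
tool_pos: [0.4727, 0.0137, 0.2172]
ee_rot: [-0.0, 0.097, 0.995, 0.0]
wrist_force: [0.7, 1.0, -1.1]
opening: 0.0259
grasp_force: 30.0
```

Emit:
{"api": "jog_arm", "payload": {
  "steps": [
    [0,0,0.007,0,0,0,0],
    [0,0,0.014,0,0,0,0],
    [0,0,0.021,0,0,0,0],
    [0,0,0.028,0,0,0,0],
    [0,0,0.035,0,0,0,0],
    [0,0,0.042,0,0,0,0],
    [0,0,0.049,0,0,0,0],
    [0,0,0.056,0,0,0,0],
    [0,0,0.061,0,0,0,0],
    [0,0,0.064,0,0,0,0],
    [0,0,0.064,0,0,0,0]
  ]
}}

```text
time: 6.75
tool_pos: [0.4728, 0.0137, 0.1533]
ee_rot: [-0.0, 0.097, 0.995, 0.0]
wrist_force: [0.2, -0.1, -0.7]
opening: 0.0254
grasp_force: 30.0
```

Emit:
{"api": "jog_arm", "payload": {
  "steps": [
    [0,0,0.002,0,0,0,0],
    [0,0,0.004,0,0,0,0],
    [0,0,0.005,0,0,0,0],
    [0,0,0.006,0,0,0,0],
    [0,0,0.006,0,0,0,0]
  ]
}}

```text
time: 7.25
tool_pos: [0.473, 0.0136, 0.1489]
ee_rot: [0.001, 0.097, 0.995, 0.0]
wrist_force: [-6.7, 0.2, 17.7]
opening: 0.0259
grasp_force: 30.0
```

```bash
python3 - <<'E'
from h import *
s=env.sense();w=optics.snapshot("wrist");cv2.imwrite("pics/w4.png",w)
a=optics.snapshot("scene");cv2.imwrite("pics/s4.png",a)
A=cv2.resize(w[120:290,180:335],None,fx=3,fy=3,interpolation=cv2.INTER_CUBIC)
B=cv2.resize(a[155:240,215:275],None,fx=5,fy=6,interpolation=cv2.INTER_CUBIC)
cv2.imwrite("pics/m4.png",np.hstack([A,B]))
print(s["tool_pos"],s["wrist_force"],s["opening"])
E
```

```text
[0.47296381 0.01364149 0.14886261] [-6.66460671  0.21779886 17.70436787] 0.025940687765672384
```

View pics/m4.png

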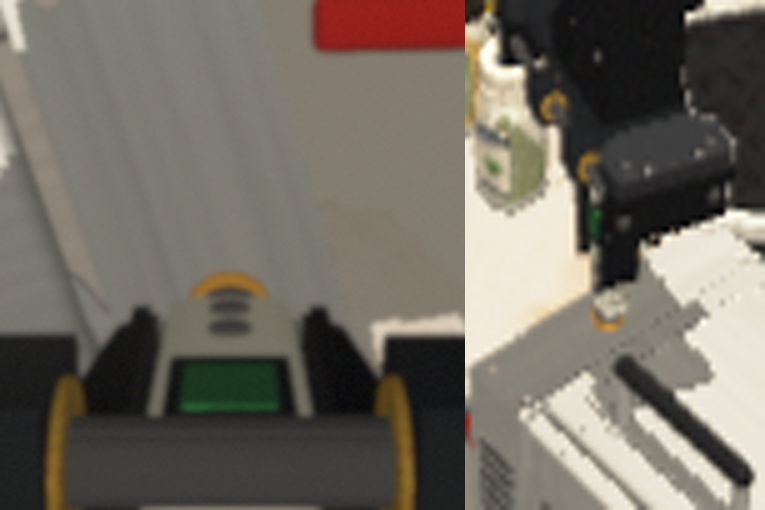

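The stem is seated: 18 N of contact at the expected height, with the shoulder on the ring. I'll release and lift clear.

Emit:
{"api": "jog_arm", "payload": {
  "steps": [
    [0,0,0,0,0,0,60],
    [0,0,0,0,0,0,60],
    [0,0,0,0,0,0,60],
    [0,0,0,0,0,0,60],
    [0,0,-0.03,0,0,0,60],
    [0,0,-0.06,0,0,0,60],
    [0,0,-0.09,0,0,0,60],
    [0,0,-0.12,0,0,0,60],
    [0,0,-0.12,0,0,0,60]
  ]
}}

```text
time: 8.25
tool_pos: [0.4741, 0.0136, 0.2709]
ee_rot: [0.003, 0.097, 0.995, 0.0]
wrist_force: [0.0, 0.6, 0.2]
opening: 0.0568
grasp_force: 0.0
```

Emit:
{"api": "jog_arm", "payload": {
  "steps": [
    [0.0,-0.03,0,0,0,0.14,60],
    [0.003,-0.06,0,0,0,0.28,60],
    [0.006,-0.09,0,0,0,0.42,60],
    [0.014,-0.13,0,0,0,0.56,60],
    [0.014,-0.13,0,0,0,0.7,60],
    [0.014,-0.13,0,0,0,0.84,60],
    [0.014,-0.13,0,0,0,0.98,60],
    [0.014,-0.13,0,0,0,1.12,60],
    [0.014,-0.13,0,0,0,1.27,60],
    [0.014,-0.13,0,0,0,1.27,60],
    [0.014,-0.13,0,0,0,1.27,60]
  ]
}}

```text
time: 9.35
tool_pos: [0.434, -0.1112, 0.2671]
ee_rot: [-0.0, 0.667, 0.745, -0.0]
wrist_force: [-0.3, -0.5, 0.5]
opening: 0.0569
grasp_force: 0.0
```

```bash
python3 - <<'E'
from h import *
s=env.sense();w=optics.snapshot("wrist");cv2.imwrite("pics/w5.png",w);a=optics.snapshot("scene");cv2.imwrite("pics/s5.png",a)
print(s["time"],s["tool_pos"],s["ee_rot"],s["q"])
c=cam("wrist",s);yaw=.107
for d in(-.046,0,.046):print(proj(c,[.434-d*np.sin(yaw),-.111+d*np.cos(yaw),.162]))
cv2.imwrite("pics/m5.png",np.hstack([w[:,60:450],cv2.resize(a[150:250,210:300],None,fx=3.84,fy=3.84,interpolation=cv2.INTER_CUBIC)]))
E
```

```text
9.35 [ 0.43396212 -0.11116797  0.26711971] [-3.92095305e-04  6.66621437e-01  7.45396335e-01 -9.51285870e-05] [-3.98465355e-01  1.77465745e-01  1.89459734e+00  8.55813631e-05
  1.07033301e+00 -5.09968678e-01]
[257.10297702 247.41519922]
[257.37610811 197.55338089]
[257.67078161 143.75885959]
```

View pics/m5.png

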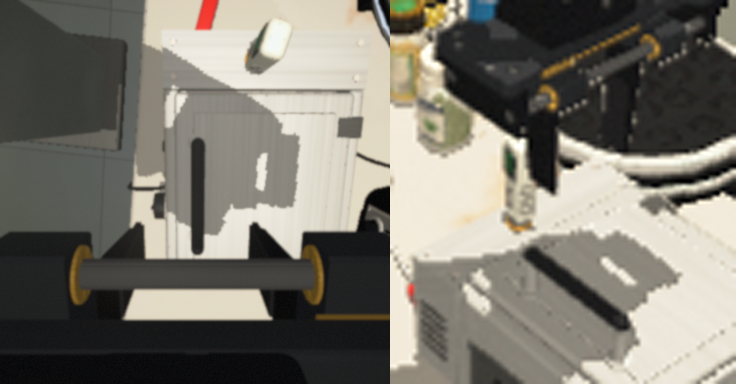

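The probe stands upright in the socket. The handle bar is at column 257.5, rows 138 to 253, matching the prediction and parallel to the pads. I'll descend and pinch it.

Emit:
{"api": "jog_arm", "payload": {
  "steps": [
    [0,0,0.03,0,0,0,60],
    [0,0,0.06,0,0,0,60],
    [0,0,0.09,0,0,0,60],
    [0,0,0.11,0,0,0,60],
    [0,0,0.124,0,0,0,60],
    [0,0,0.124,0,0,0,40],
    [0,0,0.124,0,0,0,0],
    [0,0,0.124,0,0,0,0],
    [0,0,0.124,0,0,0,0],
    [0,0,0.124,0,0,0,0],
    [0,0,0.124,0,0,0,0],
    [0,0,0.124,0,0,0,0]
  ]
}}

```text
time: 10.65
tool_pos: [0.4348, -0.1112, 0.1439]
ee_rot: [0.001, 0.668, 0.744, 0.001]
wrist_force: [3.6, 2.4, -0.0]
opening: 0.0113
grasp_force: 30.0
```

Emit:
{"api": "jog_arm", "payload": {
  "steps": [
    [0,0.0024,-0.007,0,0,0,0],
    [0,0.0053,-0.0143,0,0,0,0],
    [0,0.0085,-0.0213,0,0,0,0],
    [0,0.012,-0.0281,0,0,0,0],
    [0,0.0159,-0.0347,0,0,0,0],
    [0,0.0201,-0.0411,0,0,0,0],
    [0,0.0246,-0.0473,0,0,0,0],
    [0,0.0294,-0.0532,0,0,0,0],
    [0,0.0345,-0.0589,0,0,0,0],
    [0,0.0399,-0.0644,0,0,0,0],
    [0,0.0399,-0.0644,0,0,0,0]
  ]
}}

```text
time: 11.75
tool_pos: [0.4727, -0.1071, 0.2092]
ee_rot: [-0.001, 0.668, 0.744, -0.001]
wrist_force: [-11.9, -4.7, 8.3]
opening: 0.0114
grasp_force: 30.0
```

Emit:
{"api": "jog_arm", "payload": {
  "steps": [
    [0,0.0047,-0.0062,0,0,0,0],
    [0,0.0106,-0.011,0,0,0,0],
    [0,0.0167,-0.0155,0,0,0,0],
    [0,0.0231,-0.0198,0,0,0,0],
    [0,0.0296,-0.0238,0,0,0,0],
    [0,0.0344,-0.0263,0,0,0,0],
    [0,0.0344,-0.0263,0,0,0,0],
    [0,0.0344,-0.0263,0,0,0,0],
    [0,0.0344,-0.0263,0,0,0,0],
    [0,0.0344,-0.0263,0,0,0,0]
  ]
}}

```text
time: 12.75
tool_pos: [0.5076, -0.1034, 0.2358]
ee_rot: [0.0, 0.668, 0.744, -0.0]
wrist_force: [-7.9, -1.3, 10.2]
opening: 0.0108
grasp_force: 30.0
```

```bash
python3 - <<'E'
from h import *
s=env.sense();a=optics.snapshot("scene");cv2.imwrite("pics/s6.png",a)
print(s["time"],s["tool_pos"],s["wrist_force"],s["opening"],s["dq"].round(4))
h=s["tool_pos"]+[0,0,.019]; y=.107
o=np.array([.473,.0137]); d=np.array([.094,-.120]); hin=o+[np.cos(y)*d[0]-np.sin(y)*d[1],np.sin(y)*d[0]+np.cos(y)*d[1]]
r=(h[:2]-hin)@[np.cos(y),np.sin(y)]; z=h[2]-.116; print("r",np.hypot(r,z),"theta",np.arctan2(z,-r)-np.arctan2(46,146))
cv2.imwrite("pics/s6c.png",cv2.resize(a[140:270,190:320],None,fx=4,fy=4,interpolation=cv2.INTER_CUBIC))
E
```

```text
12.75 [ 0.50763182 -0.10336931  0.235768  ] [-7.92652723 -1.31096219 10.20990584] 0.010806255444572074 [-0.0003  0.0004  0.0004  0.0005 -0.0013  0.0003]
r 0.15636644168976302 theta 0.7865679001534841
```

View pics/s6c.png

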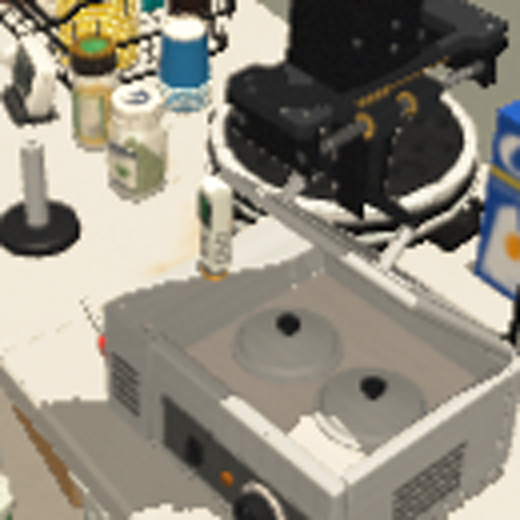

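The lid is held open at about 0.79 rad with the arm at rest, the probe is seated upright, and the timer and jars look undisturbed. Handing in.

```bash
python3 -c "
from station import env
print(env.job_done())"
```

```text
the job is handed in; nothing more can be done
None
```

The thermometer is fully home in the warmer's socket and released, and the arm is holding the lid steadily open by its handle at about 45 degrees (0.79 rad, worked out from the arm's pose); the job was handed in at about 13 s of the 58 s allowed, and no verdict was returned.

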